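# Prop the sample box lid ajar on its stay

## Task

The jars in the sample box on the bench need airing. Open the box's blue lid by its bar and lay it right back, flip the folded steel stay up to its stop by the red cross-bar, then take the lid by its bar again and lower it gently on to the stay, so that it stands propped ajar when you let go. Never let the lid fall, and leave the jars and everything else on the bench as they are.

Things in the scene. Friction and masses are not known exactly. Their poses are not given: they have to be found in the camera images.
- sample_box: White open-topped plastic sample box, 140 deep (x) x 200 wide (y) x 85 mm high, walls 5 mm, inner floor 9 mm above the bench. It is fixed to the bench and never moves in a run. Origin: centre of its underside. Its own -x is the front (roughly towards the robot), +y its left, z up. Two jars stand inside, in its left half; the stay lies along its right wall.
- lid (a joint): Angle of the blue lid (143 x 206 x 8 mm, 0.25 kg) about the box's y at point lid_hinge, rad: 0 closed, flat on the rim (the start); grows as its front is lifted; 1.57 upright; 1.90 its stop, where it leans back and rests by its weight. It turns freely: let go below about 1.57 it falls shut. Resting on the raised stay it reads about 0.57.
- lid_hinge (a point): Centre of the lid's hinge line, on the box's rear rim: at (70, 0, 85) mm in the box's frame. Fixed.
- lid_bar (a point): Middle of the lid's black round bar, 14 mm thick, 100 mm long along the box's y, its centre 44 mm in front of the lid's front edge on two rods (45 mm either side of this point). With the lid at angle a it lies, in the box's frame from lid_hinge, at x = -187 cos a + 4 sin a, z = 187 sin a + 4 cos a mm. Being round, it turns between the pads of a gripper that keeps pointing down.
- stay (a joint): Angle of the steel stay (10 mm thick, 85 mm long, rubber tip, 0.05 kg) about the box's y at point stay_hinge, rad: 0 folded level, tip to the box's rear, just under the rim (the start); grows as the tip swings up and forward; 1.57 upright; 1.75 its stop, leaning slightly forward, where it stays by itself with its tip ready to carry the lid. The closed lid blocks it.
- stay_hinge (a point): Pivot of the stay, at (-28, -80, 71) mm in the box's frame, by the right wall. Fixed.
- stay_grip (a point): Grip point on the stay's red round cross-bar, 14 mm thick, which stands out of the stay from 4 to 59 mm to the box's left (+y). With the stay at angle b it lies, in the box's frame from stay_hinge, at x = 46 cos b, y = 36, z = 46 sin b mm. Being round, it turns between the pads of a gripper that keeps pointing down.
- jar_front: Clear sample jar with a cream screw lid, 43 mm across, 48 mm high, standing in the box's left half, nearer the robot. Origin: centre of its underside. To be left alone.
- jar_rear: Clear sample jar with a cream screw lid, 40 mm across, 47 mm high, standing in the box's left half, farther from the robot. Origin: centre of its underside. To be left alone.
- pipette_small: White and blue pipette lying on the bench, 38x167x27 mm. Bystander.
- blue_carton: Blue flat carton, 43x106x23 mm, lying on the bench. Bystander.
- amber_bottle: Brown square bottle, 43x43x84 mm. Bystander.
- beaker: Glass beaker, 70x74x93 mm. Bystander.
- yellow_bottle: White bottle with a yellow cap, 56x56x129 mm. Bystander.

How it is judged:
By the outcome, as a careful person would: the job done as asked, in the order asked, and still so for the second after the job is handed in, with the robot touching nothing.
It also fails if it takes over 61 s, if anything falls off the work surface, if the arm or the gripper's body presses on something with over 40 N, if the wrist force passes 120 N, or if a joint passes its speed limit or range.

## Robot

A 6-joint arm with a two-finger parallel gripper is mounted at the origin on a cart in front of the work surface, level with it; the furniture and walls round the work are solid. World frame = base frame: x ahead of the robot, y to its left, z up, the work surface at z = 0. Lengths are in m, angles in degrees, forces in N, time in s.
With the tool pointing down it reaches from about 0.25 to 0.725 m from the base axis. Payload 9.7 kg.
Tool frame: the origin (TCP) lies midway between the tips of the shut fingers; the grasp point (between the pads) lies 19 mm behind it (bot.pinch_z is the distance from the TCP to the grasp point, in m); z points along the fingers, y is the line along which they close (so a half turn about z gives the same grasp; the last joint's range is limited). The gripper opens to 85 mm and grips with 20 to 120 N. Pads are 22 mm wide; open, the fingers measure 114 mm over their backs; the gripper's body (76 mm by 85 mm) begins 54 mm behind the grasp point. The pads swing forward as they close: fully open they stand 13 mm farther back than shut.
Start: joints at [63.484, 4.979, 10.078, 95.1, 0, 90], TCP at [0.246, 0.492, 0.231] pointing down, gripper open.
Joint ranges: [-179.16, 179.16], [-48.56, 103.87], [-65.8, 70.77], [-126.05, 130.52], [-82.76, 87.17], [-180, 180]. Speed limits (degrees/s): [127.2, 127.2, 147.25, 180, 180, 180].

## Interface

Orientations are given as [roll, pitch, yaw] about the fixed x, y, z axes, in that order (R = Rz(yaw) Ry(pitch) Rx(roll)).
In Python, from workcell import sensors, camera, ticket, bot gives the robot as it stands.
- The arm moves only by the shell command python3 -m handwheel 'ROWS' [FORCE]. ROWS is a JSON object of lists of equal length, an entry for each row: "gripper": the opening, from -1 (shut) to 1 (fully open); "slide": the shift along the tool's x, y, z in mm, a list of three; "yaw": the turn about the tool's z in rad. A call has 1 to 8 rows; each row shifts and turns the commanded pose from where the row before left it, along the tool's axes as they then stand; what a row does not reach is not made up. A row lasts 1/12 s, in which the tool goes at most 41.7 mm and 7.16 degrees, less where a joint would pass 70% of its speed; a pose out of reach is approached as far as the arm can. A call is refused whole if a number of a shift passes 41.7 or a number of a turn 0.125, either way. A call with a gripper value outside its range is refused whole. The fingers move at their own pace and stop on an object; FORCE is the grip in N (left out, the last holds). Time passes only in rows, so rows that do not move let the fingers close. It gives the time, the measured TCP pose, the force, the opening and the grip force at its end, in the units of the state.
- sensors.get_obs(): the state, without advancing time (a new reading comes with each control period).
- camera(name): name is "scene" or "top" or "wrist"; returns a dict with "img" (420x560x3 uint8, red, green, blue), "fx", "fy", "cx", "cy" (pixels), "R" (3x3) and "t" (3): a world point X has camera coordinates R X + t. Camera axes: x right, y down, z forward; pixel columns grow to the right and rows downward; lengths in m; the calibration is good to about 2 mm. A picture is of the moment at which its call begins. There is no depth.
- ticket.job_done(): hands the job in; it is judged then, once.
The state is a dict: "time": time; "q": joint angles; "qd": joint speeds; "joint_efforts": joint torques, N m; "ee_pos": TCP position; "tcp_rot": TCP orientation; "wrist_force": force on the tool from outside, world axes, zero at the start; "torque": the same for the moment, N m; "opening": finger opening in m; "grasp_force": force on a finger pad.
Only numpy, scipy, OpenCV 4.12 (cv2) and the standard library are available. Lean on these libraries where they do the work, as an engineer would, in place of code of your own. Each camera call takes 0.05 s, during which the arm holds its last target. There are 200 camera calls.

## Working session

There is one attempt and no reset: what is moved stays moved. The work goes in short steps, Python scripts to look and compute and a shell command to move; the robot and the scene stay as the last step left them, time stands still between calls to the robot, and variables do not carry over. Pictures are saved under pics/ and viewed, at most 10 in all, crops included, and the job is handed in when it is done.

```bash
mkdir -p pics; ls; python3 - <<'E'
from workcell import sensors,camera,bot
import cv2,numpy as np
o=sensors.get_obs();print(o['time'],o['ee_pos'],o['tcp_rot'],o['opening'],bot.pinch_z)
a=camera('scene');b=camera('top')
for n,c in(('scene',a),('top',b)):
    cv2.imwrite(f'pics/{n}0.png',c['img'][:,:,::-1]);np.save(f'pics/{n}0.npy',c,allow_pickle=True)
    print(n,c['fx'],c['cx'],c['cy'],(-c['R'].T@c['t']).round(3))
E
```

```text
pics
0.0 [0.24543894 0.49194163 0.23056755] [-1.79922594e+02 -1.15769529e-03  1.53483754e+02] 0.08540740201075991 0.0187
scene 528.5519976305253 271.6262331317065 215.1566110701373 [0.058 0.898 1.349]
top 488.1642246402524 286.62862503478834 209.6313177060047 [0.379 0.041 1.429]
```

View pics/top0.png

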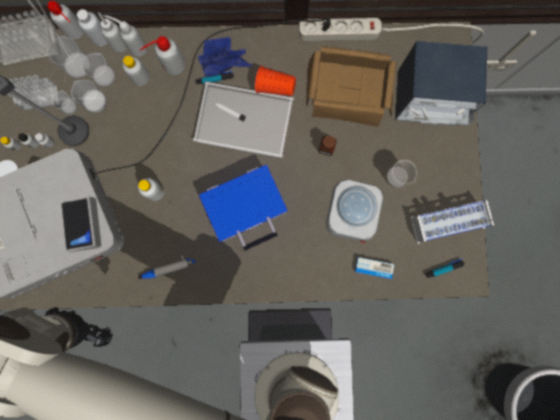

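View pics/scene0.png

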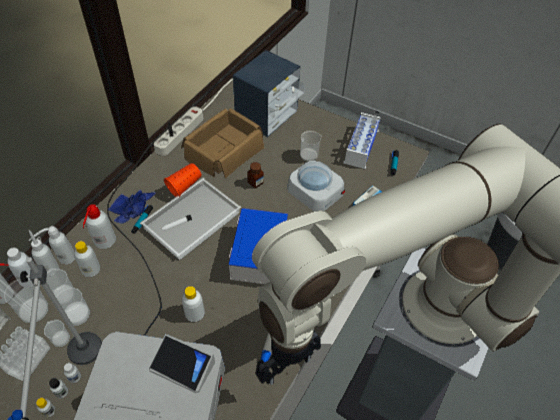

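The top view shows the blue lid at about (243,204), with its black bar at (260,241) on the robot's side. The scene view has the lid partly hidden by the arm, so I'll measure from the top view.

```bash
cat > h.py <<'E'
import numpy as np,cv2
def ray(c,uv,z):
    u=np.atleast_2d(uv).astype(float)
    d=np.c_[(u[:,0]-c['cx'])/c['fx'],(u[:,1]-c['cy'])/c['fy'],np.ones(len(u))]@c['R']
    o=-c['R'].T@c['t'];return o+d*((z-o[2])/d[:,2])[:,None]
def biggest(m):
    cs,_=cv2.findContours(m.astype(np.uint8),cv2.RETR_EXTERNAL,cv2.CHAIN_APPROX_NONE);return max(cs,key=cv2.contourArea)[:,0]
E
python3 - <<'E'
from h import *
c=np.load('pics/top0.npy',allow_pickle=True).item();im=c['img'].astype(int)
R,G,B=im[...,0],im[...,1],im[...,2]
m=(B>110)&(R<70)&(B-G>70);m[:,:190]=0;m[:,300:]=0;m[:150]=0;m[250:]=0
p=ray(c,biggest(m),.093)[:,:2]*1000
r=cv2.minAreaRect(p.astype(np.float32));print(r);print(cv2.boxPoints(r))
k=(im.sum(2)<70);k[:225]=0;k[255:]=0;k[:,:238]=0;k[:,285:]=0
q=ray(c,biggest(k),.089)[:,:2]*1000;r2=cv2.minAreaRect(q.astype(np.float32));print(r2)
im2=cv2.resize(c['img'][150:270,180:320,::-1],None,fx=5,fy=5,interpolation=cv2.INTER_CUBIC);cv2.imwrite('pics/z0.png',im2)
E
```

```text
((543.8430786132812, 135.96102905273438), (141.37684631347656, 203.81781005859375), 22.99785041809082)
[[438.95755  202.15245 ]
 [518.5885    14.534168]
 [648.72864   69.76961 ]
 [569.09766  257.38788 ]]Traceback (most recent call last):
  File "<stdin>", line 8, in <module>
  File "h.py", line 7, in biggest
    cs,_=cv2.findContours(m.astype(np.uint8),cv2.RETR_EXTERNAL,cv2.CHAIN_APPROX_NONE);return max(cs,key=cv2.contourArea)[:,0]
                                                                                             ~~~^^^^^^^^^^^^^^^^^^^^^^^^
ValueError: max() iterable argument is empty
```

```bash
cat >> h.py <<'E'
YAW=np.radians(23.0);EX=np.array([np.cos(YAW),np.sin(YAW),0]);EY=np.array([-EX[1],EX[0],0])
H=np.array([.6096,.1639,.085])
def box(x,y,z): # mm from box frame -> world
    return H+((x-70)*EX+y*EY)/1000+np.array([0,0,(z-85)/1000])
def bar(a,y=0): return box(70-187*np.cos(a)+4*np.sin(a),y,85+187*np.sin(a)+4*np.cos(a))
def pix(c,X):
    p=c['R']@X+c['t'];return np.array([c['fx']*p[0]/p[2]+c['cx'],c['fy']*p[1]/p[2]+c['cy']])
def togo(target,yaw=113.,dz=0):
    """mm to shift along box y (tool x), box x (tool y), down (tool z) at yaw 113; grasp point -> target"""
    from workcell import sensors,bot
    o=sensors.get_obs();g=o['ee_pos']-np.array([0,0,bot.pinch_z]) *-1
    d=(target-g)*1000
    print('t',round(o['time'],2),'rot',o['tcp_rot'].round(2),'toolxyz mm',np.array([d@EY,d@EX,-d[2]]).round(1),'F',np.round(o['wrist_force'],1),'op',round(o['opening'],4),'q',np.round(o['q'],1))
E
python3 - <<'E'
from h import *
c=np.load('pics/top0.npy',allow_pickle=True).item()
print('bar',bar(0),pix(c,bar(0)))
x0,y0=180,150
im=cv2.resize(c['img'][150:270,180:320,::-1],None,fx=5,fy=5,interpolation=cv2.INTER_CUBIC)
for X in[bar(0),bar(0,50),bar(0,-50),box(70,103,93),box(70,-103,93),box(-73,103,93),box(-73,-103,93)]:
    u=(pix(c,X)+.5-[x0,y0])*5;cv2.circle(im,tuple(int(v) for v in u),3,(0,255,255),-1)
cv2.imwrite('pics/z0.png',im)
from workcell import sensors
o=sensors.get_obs();a=np.radians(o['tcp_rot'][2]);d=bar(0)-o['ee_pos'];print(d)
ty=np.radians(153.48);print('in current tool axes',1000*np.array([d@[np.cos(ty),np.sin(ty),0],d@[np.sin(ty),-np.cos(ty),0]]))
togo(bar(0))
E
```

```text
bar [0.43746559 0.09083328 0.089     ] [259.89382837 240.51718485]
[ 0.19201702 -0.40115131 -0.14167346]
in current tool axes [-350.93085559 -273.20403552]
t 0.1 rot [-179.93   -0.    153.49] toolxyz mm [-444.3   20.   160.4] F [-0.1  0.1 -0.2] op 0.0852 q [63.5  5.  10.  95.1  0.  90. ]
```

View pics/z0.png

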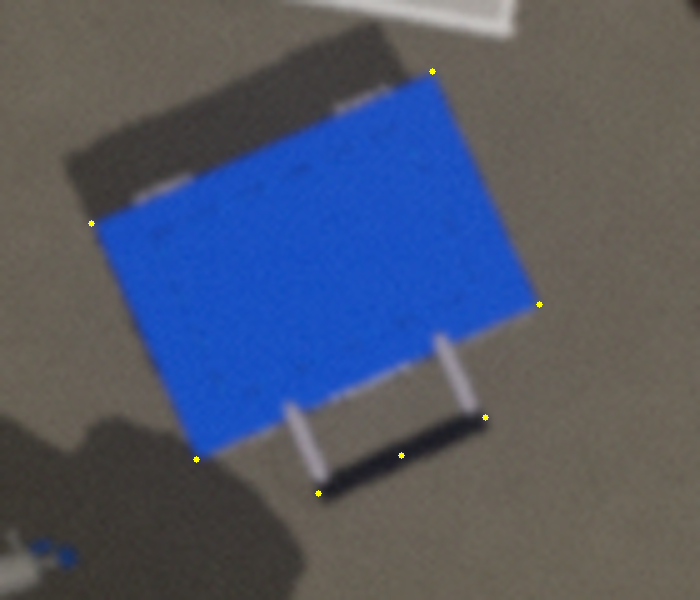

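The crop shows the predicted bar centre (400,455) and the lid corners landing on the image. I'll turn the tool, then move over the bar.

```bash
python3 -m handwheel '{"gripper":[0,0,0,0,0,0],"slide":[[0,0,0],[0,0,0],[0,0,0],[0,0,0],[0,0,0],[0,0,0]],"yaw":[0.118,0.118,0.118,0.118,0.118,0.118]}' 60
python3 -m handwheel '{"gripper":[0,0,0,0,0,0,0,0],"slide":[[-30,0,0],[-35,0,0],[-35,0,0],[-35,0,0],[-35,0,0],[-35,0,0],[-35,0,0],[-35,0,0]],"yaw":[0,0,0,0,0,0,0,0]}'
python3 -c "
from h import *;togo(bar(0))"
```

```text
time: 0.6
ee_pos: [0.2455, 0.492, 0.2308]
tcp_rot: [-180.0, 0.0, 112.6]
wrist_force: [0.3, 1.2, -0.1]
opening: 0.0428
grasp_force: 0.0
time: 1.27
ee_pos: [0.3527, 0.2372, 0.2311]
tcp_rot: [-180.0, 0.0, 112.9]
wrist_force: [1.8, 0.5, -0.1]
opening: 0.0426
grasp_force: 0.0
t 1.27 rot [-179.99    0.    112.94] toolxyz mm [-167.8   20.8  160.8] F [ 1.8  0.5 -0.1] op 0.0426 q [ 33.9 -12.   -6.1  95.9  -0.  101. ]
```

```bash
python3 -m handwheel '{"gripper":[0,0,0,0,0,0,0],"slide":[[-35,5,0],[-35,5,0],[-35,5,0],[-35,5,0],[-28,1,0],[0,0,20],[0,0,20]],"yaw":[0,0,0,0,0,0,0]}'
python3 - <<'E'
from h import *;togo(bar(0))
from workcell import camera
c=camera('wrist');cv2.imwrite('pics/w1.png',c['img'][:,:,::-1]);print(pix(c,bar(0)),pix(c,bar(0,50)),pix(c,bar(0,-50)))
E
```

```text
time: 1.85
ee_pos: [0.4384, 0.0908, 0.1911]
tcp_rot: [179.9, 0.0, 112.7]
wrist_force: [-0.4, 0.5, 0.1]
opening: 0.0426
grasp_force: 0.0
t 1.85 rot [1.7993e+02 2.0000e-02 1.1273e+02] toolxyz mm [  0.4  -0.8 120.8] F [-0.4  0.5  0.1] op 0.0426 q [11.7 -9.7 -8.6 91.1 -0.  79. ]
[279.64437028 209.69723164] [279.27749225 138.90452865] [279.96988622 272.50871441]
```

View pics/w1.png

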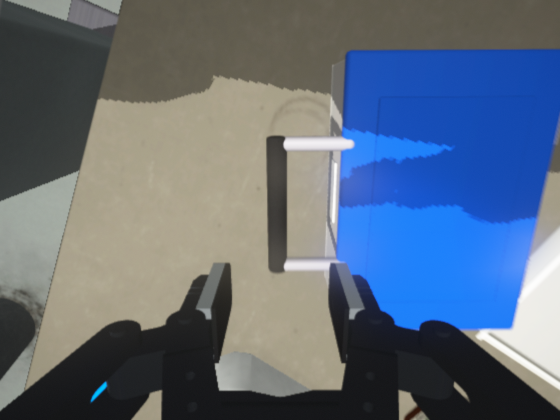

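The wrist view shows the bar at column 277, rows 135–271, against a prediction of 279, 139–272. That is agreement within about 2 mm, and the bar is square to the fingers. I'll descend and grip.

```bash
python3 -m handwheel '{"gripper":[0,0,0,0,0,0],"slide":[[0,0,25],[0,0,25],[0,0,25],[0,0,25],[0,-1,14],[0,-1,6]],"yaw":[0,0,0,0,0,0]}'
python3 -m handwheel '{"gripper":[-1,-1,-1,-1,-1,-1],"slide":[[0,0,0],[0,0,0],[0,0,0],[0,0,0],[0,0,0],[0,0,0]],"yaw":[0,0,0,0,0,0]}' 40
python3 - <<'E'
from h import *;togo(bar(0))
p=bar(0)
for a in [.1,.2,.3,.4,.5,.6,.7,.8,.9,1,1.1,1.2,1.3,1.4,1.5,1.6,1.7,1.8,1.88]:
    d=(bar(a)-p)*1000;p=bar(a);print(a,round(d@EX,1),round(-d[2],1))
E
```

```text
time: 2.4
ee_pos: [0.4342, 0.0915, 0.0692]
tcp_rot: [-179.8, -0.0, 112.9]
wrist_force: [-0.1, -0.5, 0.2]
opening: 0.0427
grasp_force: 0.0
time: 2.9
ee_pos: [0.436, 0.0917, 0.0725]
tcp_rot: [179.9, 0.0, 112.9]
wrist_force: [-3.5, 0.4, 6.4]
opening: 0.0122
grasp_force: 39.6
t 2.9 rot [1.7992e+02 1.0000e-02 1.1292e+02] toolxyz mm [-1.4  1.   2.2] F [-3.5  0.4  6.4] op 0.0122 q [ 11.9  -9.6 -21.6  77.9   0.   78.9]
0.1 1.3 -18.6
0.2 3.2 -18.4
0.3 5.0 -18.0
0.4 6.8 -17.4
0.5 8.5 -16.7
0.6 10.1 -15.7
0.7 11.6 -14.6
0.8 13.0 -13.4
0.9 14.3 -12.0
1 15.4 -10.5
1.1 16.4 -9.0
1.2 17.2 -7.3
1.3 17.9 -5.5
1.4 18.3 -3.7
1.5 18.6 -1.9
1.6 18.7 0.0
1.7 18.6 1.9
1.8 18.3 3.7
1.88 14.3 4.3
```

```bash
python3 -m handwheel '{"gripper":[-1,-1,-1,-1,-1,-1],"slide":[[0,1,-18.5],[0,3,-18.5],[0,5,-18],[0,7,-17.5],[0,8.5,-16.5],[0,10,-15.5]],"yaw":[0,0,0,0,0,0]}'
python3 - <<'E'
from h import *;togo(bar(.6))
from workcell import camera
for n in('top','scene'):
    c=camera(n);cv2.imwrite(f'pics/{n}1.png',c['img'][:,:,::-1]);print(n,pix(c,bar(.6)))
E
```

```text
time: 3.4
ee_pos: [0.4658, 0.1044, 0.1769]
tcp_rot: [-179.8, 0.0, 112.9]
wrist_force: [-9.7, -3.9, 3.6]
opening: 0.0126
grasp_force: 39.1
t 3.4 rot [-179.8     0.    112.91] toolxyz mm [-1.4  3.5  1.7] F [-9.7 -3.9  3.6] op 0.0126 q [12.7 -5.5 -6.4 89.3 -0.  79.7]
top [252.65109476 226.1915306 ]
scene [287.0661808  219.02348087]
```

```bash
python3 -m handwheel '{"gripper":[-1,-1,-1,-1,-1,-1,-1],"slide":[[0,11,-14.5],[0,13,-13.5],[0,14,-12],[0,15,-10.5],[0,16,-9],[0,17,-7.5],[0,18,-5.5]],"yaw":[0,0,0,0,0,0,0]}'
python3 -c "
from h import *;togo(bar(1.3))"
```

```text
time: 4.08
ee_pos: [0.5635, 0.1457, 0.2513]
tcp_rot: [179.8, 0.0, 112.9]
wrist_force: [-2.7, 0.4, 4.1]
opening: 0.0126
grasp_force: 41.6
t 4.08 rot [1.7985e+02 1.0000e-02 1.1292e+02] toolxyz mm [-1.3  3.4  3.7] F [-2.7  0.4  4.1] op 0.0126 q [14.5  9.8 17.7 97.7  0.  81.6]
```

```bash
python3 -m handwheel '{"gripper":[-1,-1,-1,-1,-1,-1,-1,-1],"slide":[[0,18,-3.5],[0,18.5,-2],[0,18.5,0],[0,18.5,2],[0,18.5,3.5],[0,8,2.5],[0,8,3],[0,0,0]],"yaw":[0,0,0,0,0,0,0,0]}'
python3 - <<'E'
from h import *;togo(bar(1.9))
from workcell import camera,sensors
c=camera('top');cv2.imwrite('pics/top2.png',c['img'][:,:,::-1])
E
```

```text
time: 4.75
ee_pos: [0.6645, 0.1887, 0.2431]
tcp_rot: [179.8, -0.0, 113.0]
wrist_force: [1.1, 2.1, 4.8]
opening: 0.0125
grasp_force: 45.6
t 4.75 rot [ 1.7981e+02 -2.0000e-02  1.1295e+02] toolxyz mm [-1.4  4.1  1.2] F [1.1 2.1 4.8] op 0.0125 q [ 15.8  26.5  37.8 101.1   0.   82.9]
```

View pics/top2.png

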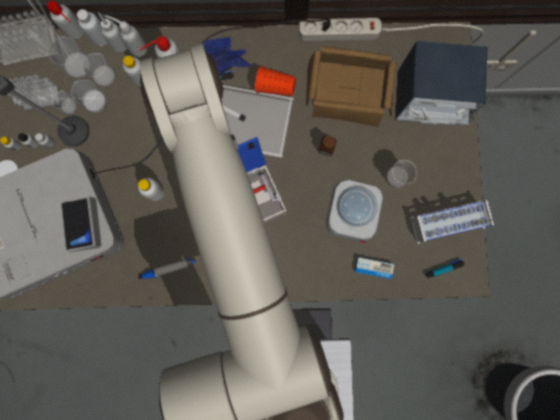

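The lid is laid back past upright, and the red cross-bar shows at about (262,188). I'll ease it on to its stop, then release and rise.

```bash
python3 -m handwheel '{"gripper":[-1,-1,-1],"slide":[[0,3,1],[0,3,1],[0,0,0]],"yaw":[0,0,0]}'
python3 -m handwheel '{"gripper":[0,0,0,0,0,0],"slide":[[0,0,0],[0,0,0],[0,0,0],[0,0,0],[0,0,-10],[0,0,-25]],"yaw":[0,0,0,0,0,0]}'
python3 -c "
from h import *;togo(box(18,-42,71))"
```

```text
time: 5.05
ee_pos: [0.6673, 0.1899, 0.242]
tcp_rot: [-180.0, -0.0, 112.9]
wrist_force: [-7.4, 0.8, 8.5]
opening: 0.0124
grasp_force: 46.1
time: 5.55
ee_pos: [0.6675, 0.1895, 0.2724]
tcp_rot: [-179.7, -0.0, 112.9]
wrist_force: [1.0, 0.8, -0.4]
opening: 0.0425
grasp_force: 0.0
t 5.55 rot [-1.7966e+02 -3.0000e-02  1.1291e+02] toolxyz mm [ -43.  -115.3  220.1] F [ 1.   0.8 -0.4] op 0.0425 q [ 15.9  29.5  45.3 106.2  -0.   82.9]
```

```bash
python3 -m handwheel '{"gripper":[0,0,0,0,0,0,0,0],"slide":[[0,0,-20],[0,-10,-5],[-8,-22,0],[-8,-22,0],[-9,-22,0],[-9,-22,0],[-9,-17,25],[0,0,25]],"yaw":[0,0,0,0,0,0,0,0]}'
python3 - <<'E'
from h import *;togo(box(18,-42,71))
from workcell import camera
c=camera('wrist');cv2.imwrite('pics/w2.png',c['img'][:,:,::-1]);np.save('pics/w2.npy',c,allow_pickle=True)
for y in(-76,-21,-44):print(pix(c,box(18,y,71)))
E
```

```text
time: 6.22
ee_pos: [0.5778, 0.1033, 0.2526]
tcp_rot: [179.8, 0.1, 112.8]
wrist_force: [0.7, 0.9, -0.3]
opening: 0.0427
grasp_force: 0.0
t 6.22 rot [1.7978e+02 9.0000e-02 1.1283e+02] toolxyz mm [  1.4   0.9 200.3] F [ 0.7  0.9 -0.3] op 0.0427 q [10.2 10.5 18.6 97.9 -0.  77.3]
[281.02300455 216.60641871]
[280.89724734 159.19234776]
[280.95139595 183.91373033]
```

View pics/w2.png

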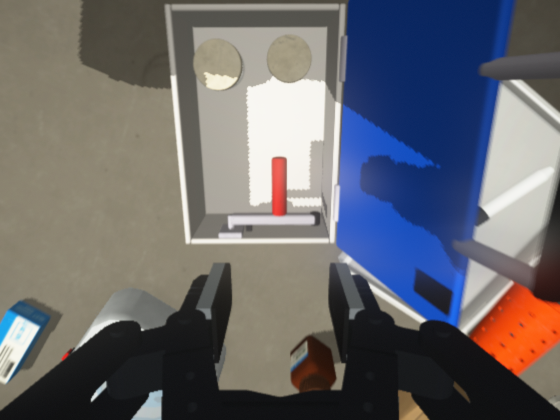

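The wrist view shows the red cross-bar at column 279, rows 157–216 (predicted 281, 159–217). The lid is lying back and the jars are untouched. I'll descend on the bar.

```bash
python3 -m handwheel '{"gripper":[0,0,0,0,0,0,0,0],"slide":[[0,0,25],[0,0,30],[0,0,30],[0,0,30],[0,0,30],[0,0,25],[0,0,20],[0,0,10]],"yaw":[0,0,0,0,0,0,0,0]}'
python3 -m handwheel '{"gripper":[-1,-1,-1,-1,-1,-1],"slide":[[0,0,0],[0,0,0],[0,0,0],[0,0,0],[0,0,0],[0,0,0]],"yaw":[0,0,0,0,0,0]}' 30
python3 - <<'E'
from h import *;togo(box(18,-42,71))
p=0
for i in range(1,11):
    f=lambda b:46*np.array([np.cos(b),-np.sin(b)])
    print(round(.175*i,3),(f(.175*i)-f(.175*(i-1))).round(1))
E
```

```text
time: 6.93
ee_pos: [0.578, 0.1054, 0.048]
tcp_rot: [-179.8, -0.0, 112.9]
wrist_force: [-0.9, 0.1, 0.5]
opening: 0.0429
grasp_force: 0.0
time: 7.43
ee_pos: [0.5773, 0.1047, 0.0517]
tcp_rot: [-179.8, 0.0, 112.9]
wrist_force: [-11.1, -4.5, -0.4]
opening: 0.0133
grasp_force: 30.7
t 7.43 rot [-179.78    0.    112.9 ] toolxyz mm [-0.1  0.9 -0.6] F [-11.1  -4.5  -0.4] op 0.0133 q [10.3 10.5 -3.7 76.  -0.1 77.4]
0.175 [-0.7 -8. ]
0.35 [-2.1 -7.8]
0.525 [-3.4 -7.3]
0.7 [-4.6 -6.6]
0.875 [-5.7 -5.7]
1.05 [-6.6 -4.6]
1.225 [-7.3 -3.4]
1.4 [-7.8 -2.1]
1.575 [-8.  -0.7]
1.75 [-8.   0.7]
```

```bash
python3 -m handwheel '{"gripper":[-1,-1,-1,-1,-1,-1,-1,-1],"slide":[[0,-2,-8],[0,-2,-8],[0,-3.5,-7.5],[0,-4.5,-6.5],[0,-5.5,-5.5],[0,-6.5,-4.5],[0,-7.5,-3.5],[0,-7.5,-2]],"yaw":[0,0,0,0,0,0,0,0]}'
python3 -m handwheel '{"gripper":[-1,-1,-1,-1],"slide":[[0,-8,-0.5],[0,-8,1],[0,-1,0],[0,0,0]],"yaw":[0,0,0,0]}'
python3 -c "
from h import *;togo(box(-36.2,-42,116.3))"
```

```text
time: 8.1
ee_pos: [0.5476, 0.092, 0.1023]
tcp_rot: [179.2, 0.1, 113.0]
wrist_force: [9.4, 8.3, 12.9]
opening: 0.0125
grasp_force: 30.2
time: 8.43
ee_pos: [0.5297, 0.0844, 0.101]
tcp_rot: [179.5, 0.1, 112.9]
wrist_force: [-0.3, 3.5, 16.4]
opening: 0.0126
grasp_force: 32.3
t 8.43 rot [1.7945e+02 8.0000e-02 1.1293e+02] toolxyz mm [-0.  -1.5  3.4] F [-0.3  3.5 16.4] op 0.0126 q [ 9.   2.  -7.5 80.   0.1 76.1]
```

```bash
python3 -m handwheel '{"gripper":[-1,-1,-1],"slide":[[0,-2,-1],[0,-2,-1],[0,0,0]],"yaw":[0,0,0]}'
python3 -c "
from h import *;togo(box(-36.2,-42,116.3))"
```

```text
time: 8.68
ee_pos: [0.5271, 0.0832, 0.1013]
tcp_rot: [179.4, 0.1, 112.9]
wrist_force: [12.0, 6.0, 1.8]
opening: 0.0127
grasp_force: 30.9
t 8.68 rot [1.7940e+02 6.0000e-02 1.1295e+02] toolxyz mm [0.  1.3 3.7] F [12.   6.   1.8] op 0.0127 q [ 8.9  1.6 -7.9 80.   0.1 76. ]
```

The reaction of about 13 N along the stroke means the stay is at its stop. I'll release it and rise.

```bash
python3 -m handwheel '{"gripper":[0,0,0,0,0,0,0,0],"slide":[[0,1,0],[0,0,0],[0,0,0],[0,0,-15],[0,0,-25],[0,0,-35],[0,0,-40],[0,0,-40]],"yaw":[0,0,0,0,0,0,0,0]}'
python3 -m handwheel '{"gripper":[0,0],"slide":[[0,0,-38],[0,0,0]],"yaw":[0,0]}'
python3 - <<'E'
from h import *;togo(bar(1.9))
from workcell import camera,sensors
c=camera('wrist');cv2.imwrite('pics/w3.png',c['img'][:,:,::-1])
for b in(1.57,1.75):print(b,*[pix(c,box(-28+46*np.cos(b),y,71+46*np.sin(b))).round() for y in(-76,-21)])
d=(np.array([.6673,.1899,.242])-sensors.get_obs()['ee_pos'])*1000;print('to last release pose',d@EY,d@EX,-d[2])
E
```

```text
time: 9.35
ee_pos: [0.5237, 0.0821, 0.2544]
tcp_rot: [-179.9, 0.0, 112.9]
wrist_force: [1.5, -0.1, 1.4]
opening: 0.0427
grasp_force: 0.0
time: 9.52
ee_pos: [0.5255, 0.0825, 0.299]
tcp_rot: [179.4, 0.2, 112.9]
wrist_force: [1.7, -0.2, 0.2]
opening: 0.0425
grasp_force: 0.0
t 9.52 rot [1.7943e+02 1.5000e-01 1.1291e+02] toolxyz mm [ 42.1 173.5  57.1] F [ 1.7 -0.2  0.2] op 0.0425 q [  8.9   4.   16.7 102.1  -0.   76. ]
1.57 [291. 217.] [291. 160.]
1.75 [282. 217.] [282. 160.]
to last release pose 43.47830263744564 172.5155445532046 53.48256696965481
```

View pics/w3.png

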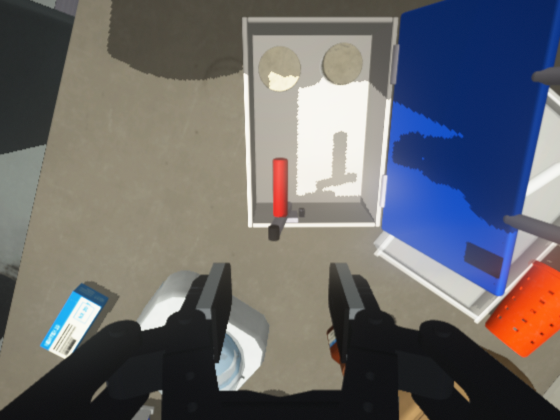

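The stay is up at its stop: the cross-bar is at column 280, where 282 is predicted for 1.75 rad. Now I'll go back to the lid bar.

```bash
python3 -m handwheel '{"gripper":[0,0,0,0,0,0,0,0],"slide":[[6,20,0],[8,28,0],[8,28,0],[8,28,0],[7,28,0],[6,28,0],[0,12,0],[0,0,0]],"yaw":[0,0,0,0,0,0,0,0]}'
python3 - <<'E'
from h import *;togo(bar(1.9))
from workcell import camera,sensors
c=camera('wrist');cv2.imwrite('pics/w4.png',c['img'][:,:,::-1])
print(pix(c,bar(1.9,50)),pix(c,bar(1.9,-50)))
d=(np.array([.6673,.1899,.242])-sensors.get_obs()['ee_pos'])*1000;print('to last release pose',d@EY,d@EX,-d[2])
E
```

```text
time: 10.23
ee_pos: [0.6677, 0.1902, 0.2872]
tcp_rot: [-179.8, -0.0, 113.0]
wrist_force: [-0.3, 0.5, -0.0]
opening: 0.0427
grasp_force: 0.0
t 10.23 rot [-1.7975e+02 -2.0000e-02  1.1297e+02] toolxyz mm [-1.5  0.5 45.2] F [-0.3  0.5 -0. ] op 0.0427 q [ 15.9  30.6  48.6 108.3  -0.   82.9]
[282.78516748 162.76271465] [282.42489082 340.06478095]
to last release pose 0.18151140818389436 0.6046045235692511 46.13506806062323
```

View pics/w4.png

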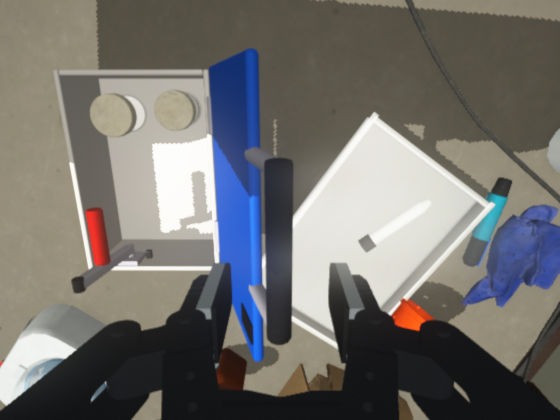

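The bar is at column 279, centred between the fingers. I'll descend and grip, then bring the lid forward to about 0.8 rad.

```bash
python3 -m handwheel '{"gripper":[0,0,0,0],"slide":[[0,0,15],[0,0,18],[0,0,12],[0,0,0]],"yaw":[0,0,0,0]}'
python3 -m handwheel '{"gripper":[-1,-1,-1,-1,-1,-1],"slide":[[0,0,0],[0,0,0],[0,0,0],[0,0,0],[0,0,0],[0,0,0]],"yaw":[0,0,0,0,0,0]}' 40
python3 -m handwheel '{"gripper":[-1,-1,-1,-1],"slide":[[0,-9,-2.5],[0,-9,-2.5],[0,-18.5,-3.5],[0,-18.5,-2]],"yaw":[0,0,0,0]}'
python3 -c "
from h import *;togo(bar(1.6))"
```

```text
time: 10.62
ee_pos: [0.6647, 0.1881, 0.2432]
tcp_rot: [-179.8, -0.0, 112.9]
wrist_force: [0.7, 0.2, -1.1]
opening: 0.043
grasp_force: 0.0
time: 11.12
ee_pos: [0.6669, 0.1891, 0.2472]
tcp_rot: [179.8, 0.0, 112.9]
wrist_force: [2.6, -0.0, 6.7]
opening: 0.0129
grasp_force: 39.5
time: 11.45
ee_pos: [0.6163, 0.1677, 0.2578]
tcp_rot: [179.8, 0.0, 112.9]
wrist_force: [2.3, -0.2, 9.0]
opening: 0.0124
grasp_force: 40.9
t 11.45 rot [1.7978e+02 4.0000e-02 1.1292e+02] toolxyz mm [-0.9  1.8  4.7] F [ 2.3 -0.2  9. ] op 0.0124 q [ 15.2  18.5  28.8 100.1  -0.   82.3]
```

```bash
python3 -m handwheel '{"gripper":[-1,-1,-1,-1,-1,-1,-1,-1],"slide":[[0,-18.5,0],[0,-18.5,2],[0,-18.5,3.5],[0,-18,5.5],[0,-17,7.5],[0,-16.5,9],[0,-15.5,10.5],[0,-14.5,12]],"yaw":[0,0,0,0,0,0,0,0]}'
python3 - <<'E'
from h import *;togo(bar(.8))
p=bar(.8)
for a in(.75,.7,.65,.6,.57,.55,.5):
    d=(bar(a)-p)*1000;p=bar(a);print(a,round(d@EX,1),round(-d[2],1))
E
```

```text
time: 12.12
ee_pos: [0.4892, 0.1139, 0.2068]
tcp_rot: [179.9, 0.0, 112.9]
wrist_force: [-0.6, -2.5, 1.5]
opening: 0.0124
grasp_force: 40.0
t 12.12 rot [1.7987e+02 5.0000e-02 1.1291e+02] toolxyz mm [-1.   2.9  3.6] F [-0.6 -2.5  1.5] op 0.0124 q [13.1 -2.1  0.1 92.1 -0.  80.2]
0.75 -6.7 6.5
0.7 -6.3 6.9
0.65 -6.0 7.2
0.6 -5.6 7.5
0.57 -3.2 4.6
0.55 -2.1 3.1
0.5 -4.9 8.0
```

Nothing has touched yet, so I'll lower it slowly from here.

```bash
python3 -m handwheel '{"gripper":[-1,-1,-1,-1,-1,-1],"slide":[[0,-6.5,6.5],[0,-6.5,7],[0,-3,3.5],[0,-3,3.5],[0,-3,4],[0,0,0]],"yaw":[0,0,0,0,0,0]}'
python3 -c "
from h import *;togo(bar(.57))"
python3 -m handwheel '{"gripper":[-1,-1,-1],"slide":[[0,-2.5,3.5],[0,-1.5,2],[0,0,0]],"yaw":[0,0,0]}'
python3 -c "
from h import *;togo(bar(.57))"
```

```text
time: 12.62
ee_pos: [0.4687, 0.1053, 0.1814]
tcp_rot: [-179.9, 0.0, 112.9]
wrist_force: [-0.2, -3.8, -0.4]
opening: 0.0123
grasp_force: 40.1
t 12.62 rot [-1.7993e+02  3.0000e-02  1.1290e+02] toolxyz mm [-1.1 -2.7 10.8] F [-0.2 -3.8 -0.4] op 0.0123 q [12.7 -5.2 -5.6 89.6 -0.  79.8]
time: 12.87
ee_pos: [0.4653, 0.1039, 0.1761]
tcp_rot: [-180.0, 0.0, 112.9]
wrist_force: [-0.5, -5.1, 2.4]
opening: 0.0123
grasp_force: 40.2
t 12.87 rot [-1.7998e+02  2.0000e-02  1.1291e+02] toolxyz mm [-1.2  1.   5.5] F [-0.5 -5.1  2.4] op 0.0123 q [12.6 -5.8 -6.8 89.1 -0.  79.7]
```

```bash
for i in 1; do :; done; python3 -m handwheel '{"gripper":[-1,-1],"slide":[[0,-1,1.5],[0,0,0]],"yaw":[0,0]}'
python3 -m handwheel '{"gripper":[-1,-1],"slide":[[0,-1,1.5],[0,0,0]],"yaw":[0,0]}'
python3 -c "
from h import *;togo(bar(.57))"
```

```text
time: 13.03
ee_pos: [0.4646, 0.1036, 0.1748]
tcp_rot: [180.0, 0.0, 112.9]
wrist_force: [-0.3, -5.3, 3.3]
opening: 0.0121
grasp_force: 40.3
time: 13.2
ee_pos: [0.4641, 0.1035, 0.1739]
tcp_rot: [179.9, 0.0, 112.9]
wrist_force: [2.2, -3.8, 6.3]
opening: 0.0126
grasp_force: 40.9
t 13.2 rot [1.7990e+02 2.0000e-02 1.1292e+02] toolxyz mm [-1.2  2.2  3.3] F [ 2.2 -3.8  6.3] op 0.0126 q [12.6 -6.1 -7.3 88.7 -0.  79.6]
```

```bash
python3 -m handwheel '{"gripper":[-1,-1],"slide":[[0,-1,1.5],[0,0,0]],"yaw":[0,0]}'
python3 -m handwheel '{"gripper":[-1,-1],"slide":[[0,-0.5,1],[0,0,0]],"yaw":[0,0]}'
python3 - <<'E'
from h import *;togo(bar(.57))
from workcell import camera
c=camera('scene');im=c['img'][170:320,200:400,::-1];cv2.imwrite('pics/s5.png',cv2.resize(im,None,fx=4,fy=4,interpolation=cv2.INTER_CUBIC))
E
```

```text
time: 13.37
ee_pos: [0.4639, 0.1034, 0.1735]
tcp_rot: [179.8, 0.0, 112.9]
wrist_force: [2.6, -2.9, 11.1]
opening: 0.0122
grasp_force: 41.4
time: 13.53
ee_pos: [0.4638, 0.1034, 0.1732]
tcp_rot: [179.7, 0.0, 112.9]
wrist_force: [1.6, -2.3, 16.5]
opening: 0.0125
grasp_force: 41.9
t 13.53 rot [1.7967e+02 4.0000e-02 1.1294e+02] toolxyz mm [-1.2  2.6  2.6] F [ 1.6 -2.3 16.5] op 0.0125 q [12.5 -6.4 -7.6 88.4  0.  79.6]
```

The lid is firmly on the stay: the force climbs while the tool hardly moves. I'll unload it, open, wait, then rise.

```bash
python3 -m handwheel '{"gripper":[-1,-1,-0.5,-0.4,-0.2,0,0,0],"slide":[[0,0,-2],[0,0,0],[0,0,0],[0,0,0],[0,0,0],[0,0,0],[0,0,0],[0,0,0]],"yaw":[0,0,0,0,0,0,0,0]}'
python3 -m handwheel '{"gripper":[0,0,0,0,0,0,0,0],"slide":[[0,0,-10],[0,0,-20],[0,0,-25],[0,-10,-25],[0,-25,-10],[0,-25,0],[0,-25,0],[0,0,0]],"yaw":[0,0,0,0,0,0,0,0]}'
python3 - <<'E'
from h import *;togo(bar(.57))
from workcell import camera
c=camera('wrist');cv2.imwrite('pics/w6.png',c['img'][:,:,::-1])
for a in(.57,0):print(a,pix(c,bar(a,50)),pix(c,bar(a,-50)))
E
```

```text
time: 14.25
ee_pos: [0.4621, 0.1029, 0.1726]
tcp_rot: [-180.0, -0.0, 112.9]
wrist_force: [-0.6, -0.3, -0.1]
opening: 0.0428
grasp_force: 0.0
time: 14.92
ee_pos: [0.3813, 0.0687, 0.2649]
tcp_rot: [179.9, 0.0, 112.9]
wrist_force: [-0.6, 0.1, -0.3]
opening: 0.0428
grasp_force: 0.0
t 14.92 rot [1.799e+02 3.000e-02 1.129e+02] toolxyz mm [-1.6 92.  94.3] F [-0.6  0.1 -0.3] op 0.0428 q [ 10.2 -16.1  -5.6 100.5  -0.   77.3]
0.57 [433.44960298 147.30785124] [414.67548647 293.10367644]
0 [349.88665711 130.57190681] [343.80693181 237.42292286]
```

View pics/w6.png

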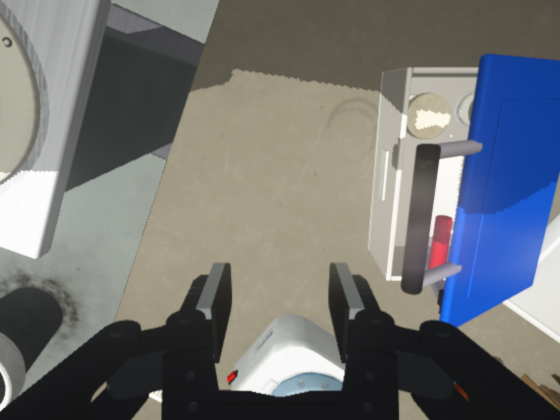

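The lid stands propped on the stay. Its bar runs from (428,147) to (412,290), which matches the prediction for 0.57 rad, and the jars are standing. The gripper is clear.

```bash
python3 -c "
from workcell import ticket;print(ticket.job_done())"
```

```text
the job is handed in; nothing more can be done
None
```

The lid is propped ajar on the raised stay at about 0.57 rad, the jars were not touched, and the job was handed in at about 15 s of the 61 s allowed.

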